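# Cock and fire the bench marking stamp

### The job

Mark the blank tag in the bench marking stamp: draw the stamp's pull bar back slowly until the sear catches, without ramming the rubber backstop, then ease it forward and let go so that the sear alone holds the striker. Then press the trigger pad gently, no further than it needs to let the striker fly and drive the die home, and take the hand away; leave the cup, the tin and the brush where they are.

Things in the scene. Friction and masses are not known exactly. Their poses are not given: they have to be found in the camera images.
- stand: Bench marking stamp, screwed down; grey base plate 345 x 90 x 12 mm. Origin on the table under the pull bar's rest position, z up, +x along the plate in the drawing direction. Along x (mm): plate -135 to 210, anvil with the blank tag -125 to -101, die guide block -78 to -54, hammer -30 to 9, rear block 110 to 140. Only the pull bar and the anvil and pad (80) stand higher than 75 mm.
- striker: Hammer (steel, 34 mm across), rod and upright pull bar; slides along the stand's x only. Origin at the stand's origin at rest, axes as the stand's: its x in the stand frame is the draw (90 mm at most). Its spring pushes towards the anvil: about 4 N plus 0.09 N per mm drawn. If let go uncaught it flies forward. When the sear holds it, the pull on the hand falls to nothing as it is eased forward.
- pull_bar (a point): Point to grasp on the pull bar, on its mid-plane, 108 mm above the table, 22 mm below the bar's top. The bar is a steel block, 14 mm thick along the stand's x, 30 mm wide along y, z = 55 to 130 mm. Take it from above, across the 14 mm (fingers before and behind) or the 30 mm; above z = 82 mm there is free room all round it, drawn or not.
- sear_tooth (a point): Tip of the sear's downward tooth (stand x = 77, z = 52 mm). It catches a brass collar (26 mm across) clamped on the rod at a different, unmeasured place each time: the catch comes at a draw of 40 to 70 mm. From 18 mm before it on, the tooth rides up and over the collar (1 to 4 N more pull), then drops in front of it. 2 mm past the catch the collar meets the backstop.
- backstop: Fixed backstop in front of the rear block: a steel plate carrying a rubber ring round the rod, 30 mm across, 11 mm thick, its face at stand x = 95 mm. Origin and axes as the stand's. The collar on the striker's rod runs into the ring, which gives about 1 mm per 5 N, on top of the spring's pull. Pressing on it with more than 15 N counts as ramming it.
- trigger: The sear lever: dark steel rocker 16 mm wide above the rod, tooth at its front end, trigger pad at its rear end. Origin on its pivot (stand x = 125, z = 50 mm), axes as the stand's at rest; turns about the stand's y as the pad goes down, raising the tooth; springs back.
- trigger_pad (a point): Centre of the top face of the trigger pad, 30 mm (x) by 34 mm (y), 80 mm above the table, at stand x = 180 mm. Pressed straight down it takes 1 to 4 N free, up to about 6 N with the sear loaded; a loaded sear lets go after 5 to 9 mm and the lever stops hard at 15 mm. More than 20 N counts as forcing it.
- die (a joint): The die, a dark 16 mm round punch in the guide block, touching the hammer at rest: travel towards the tag, m, 0 at the start, 0.014 home against the tag. It moves stiffly (about 6 N of friction) and stays where it is driven; the blow of a striker fired from the sear drives it home.
- steel_cup: Bystander: plain open steel cup, 72 mm across, 85 mm high, standing beside the stamp. Origin at the centre of its underside.
- cookie_tin: Bystander: round closed tin, 90 mm across, 70 mm high. Origin at the centre of its underside.
- flour_brush: Bystander: flour brush with a handle, lying flat. Origin on its underside.

How it is judged:
By the outcome, as a careful person would: the job done as asked, in the order asked, and still so for the second after the job is handed in, with the robot touching nothing.
It also fails if it takes over 72 s, if anything falls off the work surface, if the arm or the gripper's body presses on something with over 40 N, if the wrist force passes 120 N, or if a joint passes its speed limit or range.

### The arm

A 6-joint arm with a two-finger parallel gripper is mounted at the origin on the work surface. World frame = base frame: x ahead of the robot, y to its left, z up, the work surface at z = 0. Lengths are in mm, angles in rad, forces in N, time in s.
With the tool pointing down it reaches from about 275 to 825 mm from the base axis. Payload 4.9 kg.
Tool frame: the origin (TCP) lies midway between the tips of the shut fingers; the grasp point (between the pads) lies 19 mm behind it; z points along the fingers, y is the line along which they close (so a half turn about z gives the same grasp; the last joint's range is limited). The gripper opens to 85 mm and grips with 20 to 120 N. Pads are 22 mm wide; open, the fingers measure 114 mm over their backs; the gripper's body (76 mm by 85 mm) begins 54 mm behind the grasp point. The pads swing forward as they close: fully open they stand 13 mm farther back than shut.
Start: joints at [-0.134, 0.326, -0.193, 1.052, 0, 1.437], TCP at [550.017, 0.009, 231.281] pointing down, gripper open.
Joint ranges: [-2.65, 2.65], [-0.97, 1.79], [-1.3, 1.35], [-1.93, 2.1], [-1.47, 1.37], [-3.14, 3.14]. Speed limits (rad/s): [2.57, 2.57, 3.14, 3.14, 3.14, 3.14].

### API

Orientations are given as a 3x3 rotation matrix whose columns are the frame's x, y, z axes.
In Python, from plant import arm gives the robot as it stands. The module is installed in compiled form; this text tells all that it offers.
- The arm moves only by the tool play_rows, never from a script. Its arguments are lists of equal length, an entry for each row: "travel": the shift along the tool's x, y, z in m, a list of three; "delta_rot": the turn, a rotation vector about the tool's x, y, z in degrees, a list of three. A call has 1 to 5 rows; each row shifts and turns the commanded pose from where the row before left it, along the tool's axes as they then stand; what a row does not reach is not made up. A row lasts 1/10 s, in which the tool goes at most 50 mm and 8.59 degrees, less where a joint would pass 70% of its speed; a pose out of reach is approached as far as the arm can. A call with a gripper value outside its range is refused whole. "claw" is the opening, from 0 (shut) to 1 (fully open), set as the call begins (left out, the last holds). The fingers move at their own pace and stop on an object; "squeeze" is the grip in N (left out, the last holds). Time passes only in rows, so rows that do not move let the fingers close. It gives the time, the measured TCP pose, the force, the opening and the grip force at its end, in the units of the state.
- arm.get_state(): the state, without advancing time (a new reading comes with each control period).
- arm.camera(name): name is "scene" or "side" or "wrist"; returns a dict with "img" (420x560x3 uint8, red, green, blue), "z_map" (420x560 float32, mm along the optical axis (not along the pixel's ray), 0 where there is no reading), "camera_matrix" (3x3 intrinsics, pixels), "extrinsics" (4x4, takes a point from world to camera coordinates); the wrist camera has in their place "mount" (4x4, takes a point from camera to tool coordinates, whose origin is the TCP and whose axes are the flange's). Camera axes: x right, y down, z forward; pixel columns grow to the right and rows downward; lengths in mm; the calibration is good to about 2 mm. A picture is of the moment at which its call begins: read the wrist's pose just before it.
- arm.close_job(): hands the job in; it is judged then, once.
The state is a dict: "time": time; "q": joint angles; "joint_vel": joint speeds; "effort": joint torques, N m; "eef_pos": TCP position; "orientation": TCP orientation; "ft_force": force on the tool from outside, world axes, zero at the start; "torque": the same for the moment, N m; "opening": opening from 0.0 (shut) to 1.0 (fully open); "grasp_force": force on a finger pad.
Only numpy, scipy, OpenCV 4.12 (cv2) and the standard library are available. Lean on these libraries where they do the work, as an engineer would, in place of code of your own. Each camera call takes 0.05 s, during which the arm holds its last target. There are 200 camera calls.

## Working session

There is one attempt and no reset: what is moved stays moved. The work goes in short steps, Python scripts to look and compute and a tool call to move; the robot and the scene stay as the last step left them, time stands still between calls to the robot, and variables do not carry over. Pictures are saved under pics/ and viewed, at most 10 in all, crops included, and the job is handed in when it is done.

Besides the shell and the picture viewer there is one more tool, called after "Emit:" by a JSON object that holds its "api" and its "payload", one argument or row to a line. play_rows: Moves the arm, as the interface text tells. Its arguments: {"type":"object","properties":{"travel":{"type":"array","items":{"type":"array","items":{"type":"number"}}},"delta_rot":{"type":"array","items":{"type":"array","items":{"type":"number"}}},"claw":{"type":"number"},"squeeze":{"type":"number"}},"required":["travel","delta_rot"]}

```bash
mkdir -p pics; python3 - <<'E'
from plant import arm
import cv2,numpy as np
s=arm.get_state();print(s)
for n in("scene","side"):
    c=arm.camera(n);cv2.imwrite(f"pics/{n}0.png",c["img"][:,:,::-1]);np.savez(f"{n}.npz",**c)
E
```

```text
{'time': 0.0, 'q': array([-1.34202632e-01,  3.26931614e-01, -1.93572116e-01,  1.05201536e+00,
        2.51083745e-05,  1.43658044e+00]), 'joint_vel': array([ 0.00043855, -0.00022894,  0.00063685,  0.00059429, -0.00181399,
       -0.00052361]), 'effort': array([-1.24197268e-03, -4.43398941e+01,  2.62443137e+01,  1.56443648e-02,
       -1.97191571e-04, -6.55614656e-06]), 'eef_pos': array([5.49420390e+02, 9.59521417e-02, 2.30512991e+02]), 'orientation': array([[-1.30129953e-05,  9.99998548e-01, -1.70391334e-03],
       [ 9.99999967e-01,  1.34481744e-05,  2.55388613e-04],
       [ 2.55411157e-04, -1.70390996e-03, -9.99998516e-01]]), 'ft_force': array([ 0.7788809 , -0.29293906, -0.26744611]), 'torque': array([ 0.01582866,  0.04763521, -0.01116677]), 'grasp_force': 0.0, 'opening': 0.9965118351171204}
```

View pics/scene0.png

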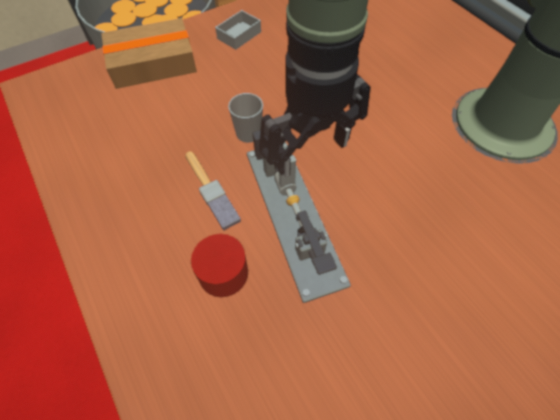

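View pics/side0.png

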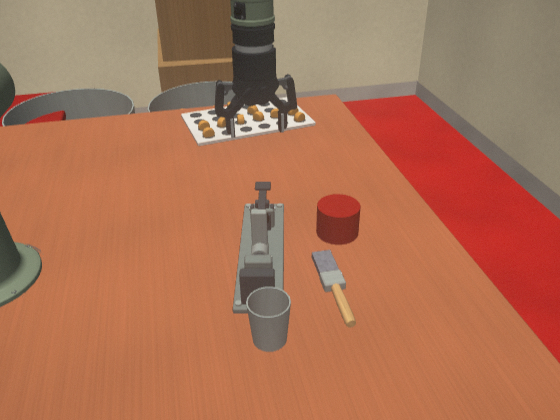

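The scene view shows the plate from about (265,155) at the anvil end to (325,290) at the pad end, with the cup at (247,117), brush at (213,190) and tin at (219,265). In the side view the anvil end is nearest, at (257,285), next to the cup. I'll enlarge both.

```bash
cat > h.py <<'E'
import numpy as np,cv2
def world(c,u,v,z=None):
    K=c["camera_matrix"];E=np.linalg.inv(c["extrinsics"])
    d=E[:3,:3]@np.linalg.inv(K)@[u,v,1];o=E[:3,3]
    if z is None: return o+d*c["z_map"][int(round(v)),int(round(u))]
    return o+d*(z-o[2])/d[2]
E
python3 - <<'E'
import numpy as np,cv2
from h import *
a=np.load("scene.npz");b=np.load("side.npz")
f=lambda c,x,y,w,h,s:cv2.resize(c["img"][y:y+h,x:x+w,::-1],None,fx=s,fy=s,interpolation=cv2.INTER_CUBIC)
cv2.imwrite("pics/ab.png",np.hstack([f(a,235,140,130,165,3.6),f(b,225,175,80,135,4.4)]))
# point clouds -> steel heights
for n,c in(("scene",a),("side",b)):
    v,u=np.mgrid[:420,:560];K=c["camera_matrix"];z=c["z_map"];E=np.linalg.inv(c["extrinsics"])
    P=(np.linalg.inv(K)@np.stack([u.ravel(),v.ravel(),0*u.ravel()+1]))*z.ravel();W=(E[:3,:3]@P).T+E[:3,3]
    img=c["img"].reshape(-1,3).astype(int);sat=img.max(1)-img.min(1)
    m=(z.ravel()>0)&(W[:,2]>8)&(W[:,2]<17)&(sat<40)&(W[:,0]>250)&(W[:,0]<800)&(abs(W[:,1])<450)
    Q=W[m,:2].astype(np.float32);
    print(n,E[:3,3],m.sum(),cv2.minAreaRect(Q),cv2.boxPoints(cv2.minAreaRect(Q)))
E
```

```text
scene [758.98700404 258.86538411 666.30808133] 4256 ((588.0945434570312, -90.25082397460938), (393.4903259277344, 197.85397338867188), 77.19828033447266) [[ 448.03226 -260.18542]
 [ 640.96814 -304.02545]
 [ 728.15686   79.68378]
 [ 535.22095  123.5238 ]]
side [ 397.16879734 -913.59753176  681.42207861] 2057 ((584.5455322265625, -110.44218444824219), (433.8010559082031, 204.31924438476562), 77.18157196044922) [[ 436.80994 -299.2718 ]
 [ 636.0371  -344.60248]
 [ 732.2811    78.38742]
 [ 533.05396  123.71811]]
```

View pics/ab.png

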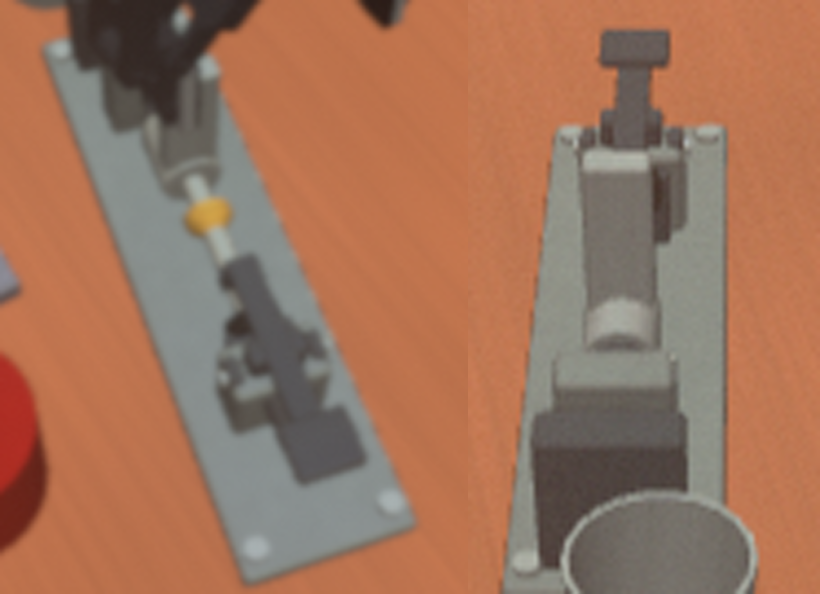

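In the scene crop, the plate corners are at (43,45), (248,583) and (415,523), and the pad centre is near (320,440). In the side crop, the rear corners are at (557,127) and (727,127), the bar-top centre is at (615,161), and the pad top is near (635,38).

```bash
python3 - <<'E'
from h import *
from plant import arm
a=np.load("scene.npz");b=np.load("side.npz")
A=lambda x,y:(235+x/3.6,140+y/3.6)
B=lambda x,y:(225+(x-468)/4.4,175+y/4.4)
L=[(a,A(43,45),12,(-135,-45)),(a,A(248,583),12,(210,-45)),(a,A(415,523),12,(210,45)),(b,B(557,127),12,(210,45)),(b,B(727,127),12,(210,-45)),(b,B(505,592),12,(-135,45)),
(b,B(615,161),130,(0,0)),(a,A(320,444),80,(180,0)),(b,B(635,40),80,(180,0))]
P=np.array([world(c,*p,z)[:2] for c,p,z,_ in L]);S=np.array([l[3] for l in L],float)
def fit(P,S):
    H=(S-S.mean(0)).T@(P-P.mean(0));U,_,V=np.linalg.svd(H);R=V.T@np.diag([1,np.linalg.det(V.T@U.T)])@U.T
    return R,P.mean(0)-R@S.mean(0)
for i in range(1):
    R,t=fit(P,S)
    print(t,np.degrees(np.arctan2(R[1,0],R[0,0])));print(np.c_[P,(P-t)@R,S].round(1))
    S2=S.copy();S2[:,1]*=-1;R2,t2=fit(P,S2);print(t2,np.abs((P-t2)@R2-S2).max())
print([world(c,*p).round(1) for c,p,z,_ in L])
E
```

```text
[531.21189597 -90.34819491] 77.02759387565858
[[ 5.437e+02 -2.300e+02 -1.333e+02 -4.350e+01 -1.350e+02 -4.500e+01]
 [ 6.204e+02  1.044e+02  2.098e+02 -4.320e+01  2.100e+02 -4.500e+01]
 [ 5.355e+02  1.228e+02  2.087e+02  4.360e+01  2.100e+02  4.500e+01]
 [ 5.353e+02  1.235e+02  2.093e+02  4.410e+01  2.100e+02  4.500e+01]
 [ 6.213e+02  1.026e+02  2.083e+02 -4.450e+01  2.100e+02 -4.500e+01]
 [ 4.588e+02 -2.118e+02 -1.346e+02  4.330e+01 -1.350e+02  4.500e+01]
 [ 5.303e+02 -9.110e+01 -1.000e+00  7.000e-01  0.000e+00  0.000e+00]
 [ 5.725e+02  8.500e+01  1.801e+02 -9.000e-01  1.800e+02  0.000e+00]
 [ 5.719e+02  8.790e+01  1.828e+02  4.000e-01  1.800e+02  0.000e+00]]
[531.14260221 -90.33220722] 89.42238596869831
[array([ 543.6, -230.3,   11.6]), array([619.7, 103.6,   8.7]), array([535.1, 122.5,  10.6]), array([535.5, 125.2,  10.9]), array([624.8, 118.2,   1.7]), array([ 458.8, -211.3,   11.5]), array([530.2, -92.1, 130.6]), array([573. ,  85.5,  81.7]), array([571.2,  84.1,  82.3])]
```

Both views agree to 2 mm: stand origin at (531.2, −90.3), yaw 77.0°. I'll turn the tool by +77° in world yaw, so the fingers close along the draw axis.

Emit:
{"api": "play_rows", "payload": {
  "travel": [
    [0,0,0],
    [0,0,0],
    [0,0,0],
    [0,0,0],
    [0,0,0]
  ],
  "delta_rot": [
    [0,0,-7.7],
    [0,0,-7.7],
    [0,0,-7.7],
    [0,0,-7.7],
    [0,0,-7.7]
  ],
  "claw": 1,
  "squeeze": 50
}}

```text
time: 0.6
eef_pos: [549.7, 0.1, 230.8]
orientation: [[-0.627, 0.779, -0.001], [0.779, 0.627, 0.0], [0.001, -0.001, -1.0]]
ft_force: [0.2, -0.3, 0.3]
opening: 0.997
grasp_force: 0.0
```

Emit:
{"api": "play_rows", "payload": {
  "travel": [
    [0,0,0],
    [0,0,0],
    [0,0,0],
    [0,0,0],
    [0,0,0]
  ],
  "delta_rot": [
    [0,0,-7.7],
    [0,0,-7.7],
    [0,0,-7.7],
    [0,0,-7.7],
    [0,0,-7.7]
  ]
}}

```text
time: 1.1
eef_pos: [549.7, 0.1, 230.8]
orientation: [[-0.976, 0.22, -0.001], [0.22, 0.976, 0.0], [0.001, -0.0, -1.0]]
ft_force: [-0.1, 0.8, 0.3]
opening: 0.999
grasp_force: 0.0
```

Emit:
{"api": "play_rows", "payload": {
  "travel": [
    [0,0,0],
    [0,0,0]
  ],
  "delta_rot": [
    [0,0,0],
    [0,0,0]
  ]
}}

```text
time: 1.3
eef_pos: [549.8, 0.0, 231.0]
orientation: [[-0.974, 0.228, -0.001], [0.228, 0.974, 0.0], [0.001, -0.0, -1.0]]
ft_force: [-0.0, -0.0, 0.4]
opening: 0.998
grasp_force: 0.0
```

```bash
cat >> h.py <<'E'
def show(arm,tgt=None):
    s=arm.get_state();R=s["orientation"];p=s["eef_pos"]
    th=np.radians(77.03);D=np.array([[np.cos(th),np.sin(th),0],[-np.sin(th),np.cos(th),0],[0,0,1]])
    o=np.array([531.2,-90.3,0])
    print("t",s["time"],"stand pos",(D@(p-o)).round(1),"F stand",(D@s["ft_force"]).round(2),"open",round(s["opening"],3),"grip",s["grasp_force"],"q",s["q"].round(2))
    print("R stand",(D@R).round(3).tolist())
    if tgt is not None: print("tool delta mm",(R.T@(D.T@np.array(tgt)+o-p)).round(1))
E
python3 -c "
from h import *;from plant import arm;show(arm,[2,0,170])"
```

```text
t 1.3 stand pos [ 92.2   2.1 231. ] F stand [-0.03  0.04  0.39] open 0.998 grip 0.0 q [-0.13  0.33 -0.19  1.05 -0.    0.1 ]
R stand [[0.003, 1.0, -0.0], [1.0, -0.003, 0.001], [0.001, -0.0, -1.0]]
tool delta mm [ -2.5 -90.2  61. ]
```

Emit:
{"api": "play_rows", "payload": {
  "travel": [
    [-0.0005,-0.018,0],
    [-0.0005,-0.018,0.01],
    [-0.0005,-0.018,0.015],
    [-0.0005,-0.018,0.015],
    [0,-0.018,0.01]
  ],
  "delta_rot": [
    [0,0,0],
    [0,0,0],
    [0,0,0],
    [0,0,0],
    [0,0,0]
  ]
}}

```text
time: 1.8
eef_pos: [531.1, -88.6, 180.2]
orientation: [[-0.974, 0.227, -0.001], [0.227, 0.974, 0.0], [0.001, 0.0, -1.0]]
ft_force: [1.2, 0.2, -1.0]
opening: 0.999
grasp_force: 0.0
```

Emit:
{"api": "play_rows", "payload": {
  "travel": [
    [0,0,0],
    [0,0,0]
  ],
  "delta_rot": [
    [0,0,0],
    [0,0,0]
  ]
}}

```text
time: 2.0
eef_pos: [531.6, -88.1, 181.3]
orientation: [[-0.974, 0.227, -0.0], [0.227, 0.974, 0.001], [0.0, 0.0, -1.0]]
ft_force: [-0.6, 0.4, -0.2]
opening: 1.004
grasp_force: 0.0
```

```bash
python3 -c "
from h import *;from plant import arm;show(arm,[2,0,89])
c=arm.camera('wrist');cv2.imwrite('pics/w1.png',c['img'][:,:,::-1]);print(c['mount'],c['camera_matrix'])"
```

```text
t 2.0 stand pos [2.200e+00 1.000e-01 1.813e+02] F stand [ 0.25  0.71 -0.21] open 1.004 grip 0.0 q [-0.3   0.35 -0.3   0.93  0.   -0.07]
R stand [[0.003, 1.0, 0.0], [1.0, -0.003, 0.0], [0.0, 0.0, -1.0]]
tool delta mm [-0.1 -0.3 92.3]
[[-1.27492374e-03 -9.54128787e-01 -2.99393775e-01  7.75285992e+01]
 [ 9.99999172e-01 -1.16335301e-03 -5.50893497e-04  4.62316208e-01]
 [ 1.77322694e-04 -2.99394229e-01  9.54129480e-01 -1.42672449e+02]
 [ 0.00000000e+00  0.00000000e+00  0.00000000e+00  1.00000000e+00]] [[299.51190267   0.         280.04894235]
 [  0.         299.51190267 204.56767238]
 [  0.           0.           1.        ]]
```

View pics/w1.png

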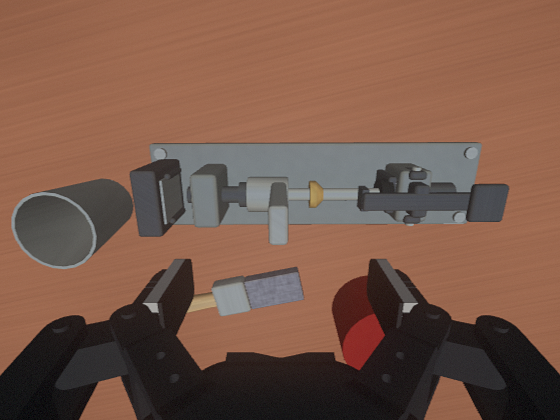

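The wrist view shows the bar top at u≈278, midway between the fingers (u≈180 and 380). The brass collar's rear edge is at u≈324, which puts the catch at a draw of roughly 47 mm. Now descending.

Emit:
{"api": "play_rows", "payload": {
  "travel": [
    [0,0.001,0.02],
    [0,0,0.02],
    [0,0,0.02],
    [0,0,0.018],
    [0,0,0.014]
  ],
  "delta_rot": [
    [0,0,0],
    [0,0,0],
    [0,0,0],
    [0,0,0],
    [0,0,0]
  ]
}}

```text
time: 2.55
eef_pos: [532.4, -86.2, 89.0]
orientation: [[-0.975, 0.224, 0.001], [0.224, 0.975, 0.0], [-0.001, 0.0, -1.0]]
ft_force: [-0.5, 0.2, 0.7]
opening: 1.002
grasp_force: 0.0
```

Emit:
{"api": "play_rows", "payload": {
  "travel": [
    [0,0,0],
    [0,0,0]
  ],
  "delta_rot": [
    [0,0,0],
    [0,0,0]
  ]
}}

```text
time: 2.75
eef_pos: [532.5, -86.6, 89.9]
orientation: [[-0.975, 0.224, 0.001], [0.224, 0.975, 0.0], [-0.001, 0.0, -1.0]]
ft_force: [-0.0, 0.4, 0.2]
opening: 1.0
grasp_force: 0.0
```

```bash
python3 -c "
from h import *;from plant import arm;show(arm,[3,0,89])
c=arm.camera('wrist');cv2.imwrite('pics/w2.png',c['img'][:,:,::-1])"
```

```text
t 2.75 stand pos [ 3.9 -0.4 89.9] F stand [0.37 0.11 0.2 ] open 1.0 grip 0.0 q [-0.3   0.44 -0.41  0.71  0.   -0.07]
R stand [[-0.0, 1.0, 0.0], [1.0, 0.0, -0.001], [-0.001, 0.0, -1.0]]
tool delta mm [ 0.4 -0.9  0.9]
```

View pics/w2.png

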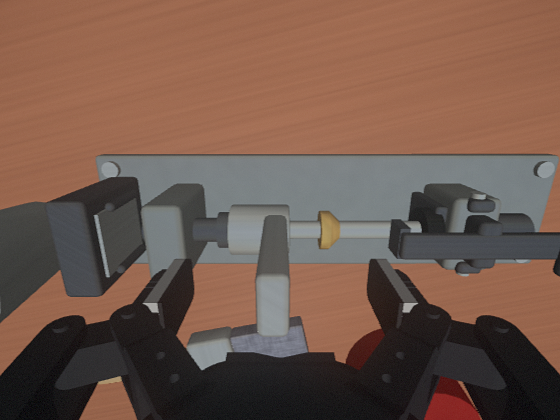

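The bar (u≈273) sits between the open fingers, about 3 mm forward of centre as intended, so closing can't push the die. Now closing.

Emit:
{"api": "play_rows", "payload": {
  "travel": [
    [0,0,0],
    [0,0,0],
    [0,0,0],
    [0,0,0],
    [0,0,0]
  ],
  "delta_rot": [
    [0,0,0],
    [0,0,0],
    [0,0,0],
    [0,0,0],
    [0,0,0]
  ],
  "claw": 0,
  "squeeze": 60
}}

```text
time: 3.3
eef_pos: [531.9, -87.8, 89.6]
orientation: [[-0.974, 0.225, -0.0], [0.225, 0.974, -0.002], [-0.0, -0.002, -1.0]]
ft_force: [-3.4, -2.9, 9.8]
opening: 0.157
grasp_force: 60.5
```

Emit:
{"api": "play_rows", "payload": {
  "travel": [
    [0,0,0],
    [0,0,0],
    [0,0,0],
    [0,0,0],
    [0,0,0]
  ],
  "delta_rot": [
    [0,0,0],
    [0,0,0],
    [0,0,0],
    [0,0,0],
    [0,0,0]
  ]
}}

```text
time: 3.8
eef_pos: [532.0, -87.7, 89.6]
orientation: [[-0.974, 0.225, 0.0], [0.225, 0.974, -0.001], [-0.0, -0.001, -1.0]]
ft_force: [-2.7, -4.2, 5.2]
opening: 0.155
grasp_force: 59.3
```

```bash
python3 -c "
from h import *;from plant import arm;show(arm)"
```

```text
t 3.8 stand pos [ 2.7 -0.1 89.6] F stand [-4.68  1.71  5.17] open 0.155 grip 59.264280796051025 q [-0.3   0.44 -0.41  0.71 -0.   -0.07]
R stand [[0.001, 1.0, -0.001], [1.0, -0.001, -0.0], [-0.0, -0.001, -1.0]]
```

Gripped, with a spring pull of 4.7 N. Now drawing.

Emit:
{"api": "play_rows", "payload": {
  "travel": [
    [0,0.0025,0],
    [0,0.0025,0],
    [0,0.0025,0],
    [0,0.0025,0],
    [0,0.0025,0]
  ],
  "delta_rot": [
    [0,0,0],
    [0,0,0],
    [0,0,0],
    [0,0,0],
    [0,0,0]
  ]
}}

```text
time: 4.3
eef_pos: [534.7, -75.6, 89.6]
orientation: [[-0.974, 0.225, -0.0], [0.225, 0.974, -0.002], [-0.0, -0.002, -1.0]]
ft_force: [-3.3, -4.7, 5.1]
opening: 0.158
grasp_force: 59.3
```

Emit:
{"api": "play_rows", "payload": {
  "travel": [
    [0,0.0025,0],
    [0,0.0025,0],
    [0,0.0025,0],
    [0,0.0025,0],
    [0,0.0025,0]
  ],
  "delta_rot": [
    [0,0,0],
    [0,0,0],
    [0,0,0],
    [0,0,0],
    [0,0,0]
  ]
}}

```text
time: 4.8
eef_pos: [537.5, -63.8, 89.6]
orientation: [[-0.974, 0.226, -0.0], [0.226, 0.974, -0.002], [-0.0, -0.002, -1.0]]
ft_force: [-3.3, -6.7, 6.1]
opening: 0.16
grasp_force: 59.3
```

Emit:
{"api": "play_rows", "payload": {
  "travel": [
    [0,0,0],
    [0,0,0]
  ],
  "delta_rot": [
    [0,0,0],
    [0,0,0]
  ]
}}

```text
time: 5.0
eef_pos: [537.5, -63.7, 89.6]
orientation: [[-0.974, 0.225, -0.0], [0.225, 0.974, -0.002], [-0.0, -0.002, -1.0]]
ft_force: [-3.1, -5.3, 5.2]
opening: 0.153
grasp_force: 59.3
```

```bash
python3 -c "
from h import *;from plant import arm;show(arm)
c=arm.camera('side');np.savez('side1.npz',**c)
o=np.load('side.npz')['img']
f=lambda im:cv2.resize(im[180:280,220:310,::-1],None,fx=4,fy=4,interpolation=cv2.INTER_CUBIC)
cv2.imwrite('pics/s1.png',f(c['img']))
c=arm.camera('wrist');w=c['img'][150:290,180:560,::-1];cv2.imwrite('pics/w3.png',cv2.resize(w,None,fx=2,fy=2))"
```

```text
t 5.0 stand pos [27.3 -0.1 89.6] F stand [-5.88  1.81  5.21] open 0.153 grip 59.29569125175476 q [-0.25  0.45 -0.41  0.71 -0.   -0.03]
R stand [[0.001, 1.0, -0.002], [1.0, -0.001, -0.0], [-0.0, -0.002, -1.0]]
```

View pics/w3.png

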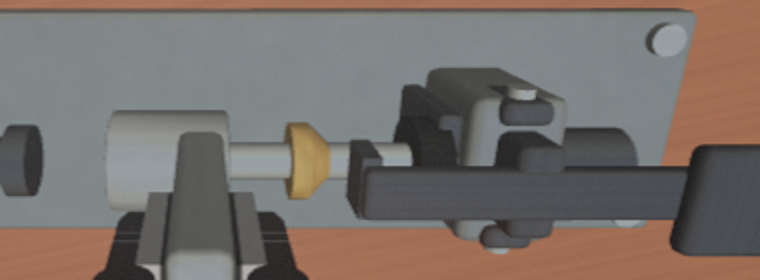

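The collar's flat front face is at crop u≈286 and the tooth at u≈360. That puts the catch at about TCP x ≈ 47, so I'll go to 41 and then creep.

Emit:
{"api": "play_rows", "payload": {
  "travel": [
    [0,0.002,0],
    [0,0.002,0],
    [0,0.002,0],
    [0,0.001,0]
  ],
  "delta_rot": [
    [0,0,0],
    [0,0,0],
    [0,0,0],
    [0,0,0]
  ]
}}

```text
time: 5.5
eef_pos: [539.0, -57.1, 89.6]
orientation: [[-0.974, 0.226, -0.0], [0.226, 0.974, -0.003], [-0.0, -0.003, -1.0]]
ft_force: [-4.5, -5.5, 5.5]
opening: 0.156
grasp_force: 59.3
```

Emit:
{"api": "play_rows", "payload": {
  "travel": [
    [0,0.002,0],
    [0,0.002,0],
    [0,0.002,0],
    [0,0,0]
  ],
  "delta_rot": [
    [0,0,0],
    [0,0,0],
    [0,0,0],
    [0,0,0]
  ]
}}

```text
time: 5.9
eef_pos: [540.1, -51.9, 89.6]
orientation: [[-0.974, 0.226, -0.001], [0.226, 0.974, -0.004], [-0.0, -0.004, -1.0]]
ft_force: [-3.6, -8.6, 6.0]
opening: 0.154
grasp_force: 59.4
```

Emit:
{"api": "play_rows", "payload": {
  "travel": [
    [0,0.001,0],
    [0,0.001,0],
    [0,0,0]
  ],
  "delta_rot": [
    [0,0,0],
    [0,0,0],
    [0,0,0]
  ]
}}

```text
time: 6.2
eef_pos: [540.6, -49.8, 89.6]
orientation: [[-0.974, 0.226, -0.001], [0.226, 0.974, -0.003], [-0.0, -0.003, -1.0]]
ft_force: [-4.7, -7.4, 5.4]
opening: 0.158
grasp_force: 59.4
```

```bash
python3 -c "
from h import *;from plant import arm;show(arm)
c=arm.camera('wrist');w=c['img'][150:290,180:560,::-1];cv2.imwrite('pics/w4.png',cv2.resize(w,None,fx=2,fy=2))"
```

```text
t 6.2 stand pos [41.6 -0.1 89.6] F stand [-8.23  2.88  5.4 ] open 0.158 grip 59.413670897483826 q [-0.23  0.45 -0.4   0.72 -0.    0.  ]
R stand [[0.002, 1.0, -0.003], [1.0, -0.002, -0.0], [-0.0, -0.003, -1.0]]
```

View pics/w4.png

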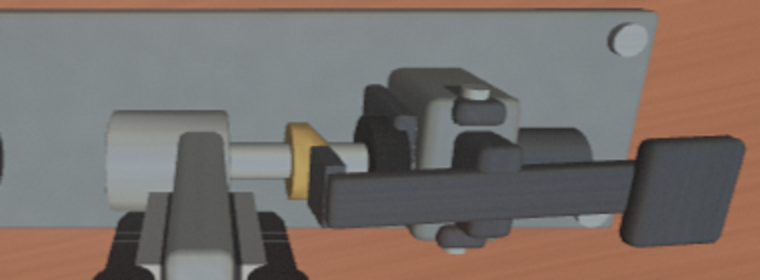

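The tooth is riding up the cone (the lever is tilted). There's about 10 mm from the collar to the rubber ring, so I'll creep.

Emit:
{"api": "play_rows", "payload": {
  "travel": [
    [0,0.001,0],
    [0,0.001,0],
    [0,0.001,0],
    [0,0.001,0],
    [0,0,0]
  ],
  "delta_rot": [
    [0,0,0],
    [0,0,0],
    [0,0,0],
    [0,0,0],
    [0,0,0]
  ]
}}

```text
time: 6.75
eef_pos: [541.5, -46.0, 89.6]
orientation: [[-0.974, 0.226, -0.001], [0.226, 0.974, -0.004], [-0.0, -0.004, -1.0]]
ft_force: [-3.6, -8.1, 5.3]
opening: 0.158
grasp_force: 59.4
```

Emit:
{"api": "play_rows", "payload": {
  "travel": [
    [0,0.0005,0],
    [0,0.0005,0],
    [0,0,0],
    [0,0,0]
  ],
  "delta_rot": [
    [0,0,0],
    [0,0,0],
    [0,0,0],
    [0,0,0]
  ]
}}

```text
time: 7.15
eef_pos: [541.7, -45.1, 89.6]
orientation: [[-0.974, 0.226, -0.001], [0.226, 0.974, -0.004], [-0.0, -0.004, -1.0]]
ft_force: [-2.7, -8.5, 6.5]
opening: 0.154
grasp_force: 59.3
```

```bash
cat > look.py <<'E'
from h import *;from plant import arm;import sys
show(arm)
# lever tilt proxy: pad-top depth vs. front of lever, in wrist image
c=arm.camera('wrist');E=c['mount'];s=arm.get_state()
v,u=np.mgrid[:420,:560];z=c['z_map'].ravel()
P=np.linalg.inv(c['camera_matrix'])@np.stack([u.ravel(),v.ravel(),0*u.ravel()+1.])*z
T=E[:3,:3]@P+E[:3,3:4];W=(s['orientation']@T).T+s['eef_pos']-[531.2,-90.3,0]
t=np.radians(77.03);X=W[:,:2]@[np.cos(t),np.sin(t)];Y=W[:,:2]@[-np.sin(t),np.cos(t)]
for a,b in((85,92),(150,160),(172,188)):
    m=(X>a)&(X<b)&(abs(Y)<6)&(z>0)&(W[:,2]>45);print(a,b,'top z',np.median(W[m,2]).round(1),m.sum())
if len(sys.argv)>1:
    w=c['img'][150:290,180:560,::-1];cv2.imwrite(sys.argv[1],cv2.resize(w,None,fx=2,fy=2))
E
python3 look.py
```

```text
t 7.15 stand pos [46.4 -0.1 89.6] F stand [-8.91  0.72  6.51] open 0.154 grip 59.33914840221405 q [-0.22  0.45 -0.4   0.72 -0.    0.01]
R stand [[0.002, 1.0, -0.004], [1.0, -0.002, -0.0], [-0.0, -0.004, -1.0]]
85 92 top z 165.5 1974
150 160 top z 70.5 328
172 188 top z 73.6 477
```

The pad height makes a good indicator: 73.6 mm while the tooth is riding, against 80 when it drops. I'll keep creeping.

Emit:
{"api": "play_rows", "payload": {
  "travel": [
    [0,0.0005,0],
    [0,0.0005,0],
    [0,0,0]
  ],
  "delta_rot": [
    [0,0,0],
    [0,0,0],
    [0,0,0]
  ]
}}

```text
time: 7.5
eef_pos: [541.9, -44.2, 89.6]
orientation: [[-0.974, 0.226, -0.001], [0.226, 0.974, -0.004], [-0.0, -0.004, -1.0]]
ft_force: [-4.5, -8.6, 5.1]
opening: 0.155
grasp_force: 59.3
```

```bash
python3 look.py
```

```text
t 7.5 stand pos [47.4 -0.1 89.6] F stand [-9.41  2.45  5.08] open 0.155 grip 59.33707237243652 q [-0.21  0.45 -0.4   0.72 -0.    0.01]
R stand [[0.002, 1.0, -0.004], [1.0, -0.002, -0.0], [-0.0, -0.004, -1.0]]
85 92 top z 164.7 1996
150 160 top z 70.4 325
172 188 top z 73.5 472
```

Emit:
{"api": "play_rows", "payload": {
  "travel": [
    [0,0.0005,0],
    [0,0.0005,0],
    [0,0,0]
  ],
  "delta_rot": [
    [0,0,0],
    [0,0,0],
    [0,0,0]
  ]
}}

```text
time: 7.85
eef_pos: [542.2, -43.2, 89.6]
orientation: [[-0.974, 0.226, -0.001], [0.226, 0.974, -0.004], [-0.0, -0.004, -1.0]]
ft_force: [-4.9, -8.3, 5.4]
opening: 0.152
grasp_force: 59.3
```

```bash
python3 look.py pics/w5.png
```

```text
t 7.85 stand pos [48.4 -0.2 89.6] F stand [-9.13  2.88  5.43] open 0.152 grip 59.341633915901184 q [-0.21  0.45 -0.4   0.72 -0.    0.01]
R stand [[0.002, 1.0, -0.004], [1.0, -0.002, -0.0], [-0.0, -0.004, -1.0]]
85 92 top z 163.7 1787
150 160 top z 70.4 337
172 188 top z 73.6 478
```

Emit:
{"api": "play_rows", "payload": {
  "travel": [
    [0,0.0005,0],
    [0,0.0005,0],
    [0,0,0]
  ],
  "delta_rot": [
    [0,0,0],
    [0,0,0],
    [0,0,0]
  ]
}}

```text
time: 8.2
eef_pos: [542.4, -42.2, 89.6]
orientation: [[-0.974, 0.226, -0.001], [0.226, 0.974, -0.004], [-0.0, -0.004, -1.0]]
ft_force: [-3.1, -9.0, 5.6]
opening: 0.155
grasp_force: 59.3
```

```bash
python3 look.py pics/w6.png
```

```text
t 8.2 stand pos [49.4 -0.1 89.6] F stand [-9.49  0.99  5.6 ] open 0.155 grip 59.34539258480072 q [-0.21  0.45 -0.4   0.72 -0.    0.02]
R stand [[0.002, 1.0, -0.004], [1.0, -0.002, -0.0], [-0.0, -0.004, -1.0]]
85 92 top z 162.3 1490
150 160 top z 70.5 329
172 188 top z 73.6 481
```

Emit:
{"api": "play_rows", "payload": {
  "travel": [
    [0,0.0005,0],
    [0,0.0005,0],
    [0,0,0]
  ],
  "delta_rot": [
    [0,0,0],
    [0,0,0],
    [0,0,0]
  ]
}}

```text
time: 8.55
eef_pos: [542.6, -41.3, 89.6]
orientation: [[-0.974, 0.226, -0.001], [0.226, 0.974, -0.004], [-0.0, -0.004, -1.0]]
ft_force: [-3.9, -9.2, 6.5]
opening: 0.157
grasp_force: 59.3
```

```bash
python3 look.py pics/w7.png
```

```text
t 8.55 stand pos [50.3 -0.1 89.6] F stand [-9.79  1.74  6.54] open 0.157 grip 59.34102952480316 q [-0.21  0.45 -0.4   0.72 -0.    0.02]
R stand [[0.002, 1.0, -0.004], [1.0, -0.002, -0.0], [-0.0, -0.004, -1.0]]
85 92 top z 160.7 1254
150 160 top z 70.5 330
172 188 top z 73.5 483
```

View pics/w7.png

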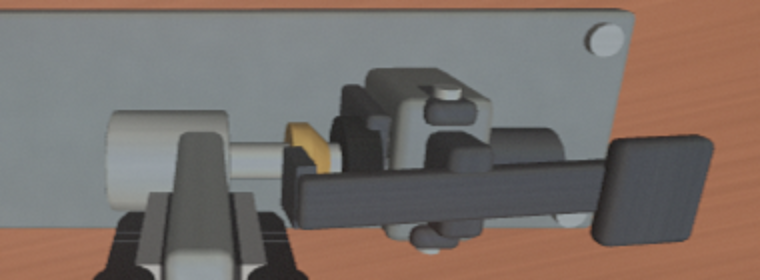

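The collar's rear edge (u≈328) is close to the ring (u≈335), and the tooth is nearly at the front face. The catch should come within about 2 mm.

Emit:
{"api": "play_rows", "payload": {
  "travel": [
    [0,0.0005,0],
    [0,0.0003,0],
    [0,0,0]
  ],
  "delta_rot": [
    [0,0,0],
    [0,0,0],
    [0,0,0]
  ]
}}

```text
time: 8.9
eef_pos: [542.8, -40.5, 89.6]
orientation: [[-0.974, 0.226, -0.001], [0.226, 0.974, -0.004], [-0.0, -0.004, -1.0]]
ft_force: [-4.2, -8.5, 5.2]
opening: 0.16
grasp_force: 59.3
```

```bash
python3 look.py
```

```text
t 8.9 stand pos [51.1 -0.1 89.6] F stand [-9.21  2.2   5.15] open 0.16 grip 59.346688985824585 q [-0.21  0.45 -0.4   0.72 -0.    0.02]
R stand [[0.002, 1.0, -0.004], [1.0, -0.002, -0.0], [-0.0, -0.004, -1.0]]
85 92 top z 159.7 1071
150 160 top z 70.5 329
172 188 top z 73.7 464
```

Emit:
{"api": "play_rows", "payload": {
  "travel": [
    [0,0.0005,0],
    [0,0.0003,0],
    [0,0,0]
  ],
  "delta_rot": [
    [0,0,0],
    [0,0,0],
    [0,0,0]
  ]
}}

```text
time: 9.25
eef_pos: [543.0, -39.6, 89.6]
orientation: [[-0.974, 0.226, -0.001], [0.226, 0.974, -0.004], [-0.0, -0.004, -1.0]]
ft_force: [-3.4, -8.7, 6.9]
opening: 0.156
grasp_force: 59.4
```

```bash
python3 look.py
```

```text
t 9.25 stand pos [52.1 -0.1 89.6] F stand [-9.29  1.37  6.86] open 0.156 grip 59.43696677684784 q [-0.21  0.45 -0.4   0.72 -0.    0.02]
R stand [[0.002, 1.0, -0.004], [1.0, -0.002, -0.0], [-0.0, -0.004, -1.0]]
85 92 top z 146.2 868
150 160 top z 73.8 392
172 188 top z 80.0 549
```

The pad is back at 80.0, so the tooth has dropped. Now easing forward.

Emit:
{"api": "play_rows", "payload": {
  "travel": [
    [0,-0.0004,0],
    [0,-0.0004,0],
    [0,-0.0004,0],
    [0,0,0]
  ],
  "delta_rot": [
    [0,0,0],
    [0,0,0],
    [0,0,0],
    [0,0,0]
  ]
}}

```text
time: 9.7
eef_pos: [542.9, -40.0, 89.6]
orientation: [[-0.974, 0.226, -0.0], [0.226, 0.974, -0.002], [-0.0, -0.002, -1.0]]
ft_force: [-2.7, -6.2, 5.0]
opening: 0.157
grasp_force: 59.4
```

```bash
python3 look.py pics/w8.png
```

```text
t 9.7 stand pos [51.6 -0.1 89.6] F stand [-6.61  1.24  5.02] open 0.157 grip 59.42912042140961 q [-0.21  0.45 -0.4   0.72 -0.    0.02]
R stand [[0.001, 1.0, -0.002], [1.0, -0.001, -0.0], [-0.0, -0.002, -1.0]]
85 92 top z 154.7 967
150 160 top z 73.8 394
172 188 top z 80.0 541
```

Commanded 1.2 mm but the tool moved only 0.5 mm and the pull is falling, so the sear is taking the load.

Emit:
{"api": "play_rows", "payload": {
  "travel": [
    [0,-0.0004,0],
    [0,-0.0004,0],
    [0,-0.0004,0],
    [0,0,0]
  ],
  "delta_rot": [
    [0,0,0],
    [0,0,0],
    [0,0,0],
    [0,0,0]
  ]
}}

```text
time: 10.15
eef_pos: [542.9, -40.1, 89.6]
orientation: [[-0.974, 0.225, 0.0], [0.225, 0.974, 0.0], [-0.0, 0.0, -1.0]]
ft_force: [-2.5, -2.0, 5.5]
opening: 0.159
grasp_force: 59.4
```

```bash
python3 look.py
```

```text
t 10.15 stand pos [51.5 -0.1 89.6] F stand [-2.48  1.98  5.47] open 0.159 grip 59.37061250209808 q [-0.21  0.45 -0.4   0.72  0.    0.02]
R stand [[0.001, 1.0, 0.0], [1.0, -0.001, -0.0], [-0.0, 0.0, -1.0]]
85 92 top z 159.7 1062
150 160 top z 73.8 389
172 188 top z 80.0 550
```

Emit:
{"api": "play_rows", "payload": {
  "travel": [
    [0,-0.0004,0],
    [0,-0.0003,0],
    [0,0,0],
    [0,0,0]
  ],
  "delta_rot": [
    [0,0,0],
    [0,0,0],
    [0,0,0],
    [0,0,0]
  ]
}}

```text
time: 10.6
eef_pos: [542.9, -40.2, 89.6]
orientation: [[-0.974, 0.225, 0.001], [0.225, 0.974, 0.001], [-0.0, 0.001, -1.0]]
ft_force: [-1.9, -0.4, 5.7]
opening: 0.156
grasp_force: 59.3
```

```bash
python3 look.py
```

```text
t 10.6 stand pos [51.5 -0.1 89.6] F stand [-0.79  1.73  5.67] open 0.156 grip 59.32970345020294 q [-0.21  0.45 -0.4   0.72  0.    0.02]
R stand [[0.0, 1.0, 0.001], [1.0, -0.0, -0.0], [-0.0, 0.001, -1.0]]
85 92 top z 160.0 1103
150 160 top z 73.8 385
172 188 top z 80.1 546
```

The pull is gone, so I'll open.

Emit:
{"api": "play_rows", "payload": {
  "travel": [
    [0,0,0],
    [0,0,0],
    [0,0,0],
    [0,0,0],
    [0,0,0]
  ],
  "delta_rot": [
    [0,0,0],
    [0,0,0],
    [0,0,0],
    [0,0,0],
    [0,0,0]
  ],
  "claw": 0.7
}}

```text
time: 11.15
eef_pos: [542.6, -40.8, 89.2]
orientation: [[-0.974, 0.225, -0.0], [0.225, 0.974, 0.0], [0.0, 0.0, -1.0]]
ft_force: [0.3, -0.3, -0.1]
opening: 0.704
grasp_force: 0.0
```

```bash
python3 look.py pics/w9.png
```

```text
t 11.15 stand pos [50.8  0.  89.2] F stand [-0.19 -0.38 -0.07] open 0.704 grip 0.0 q [-0.21  0.45 -0.4   0.72  0.    0.02]
R stand [[0.001, 1.0, 0.0], [1.0, -0.001, 0.0], [0.0, 0.0, -1.0]]
85 92 top z 73.7 181
150 160 top z 73.9 388
172 188 top z 80.1 544
```

View pics/w9.png

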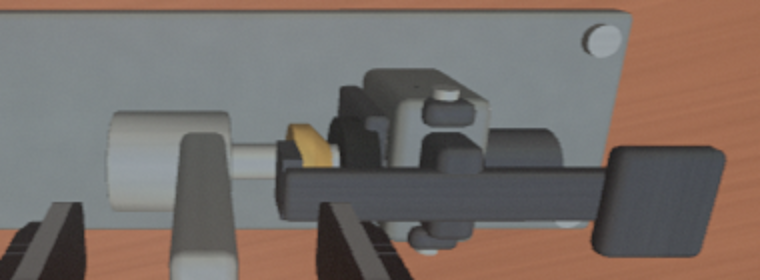

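The sear alone holds the collar, and the fingers stand clear on both sides of the bar. I'll lift, shut the fingers and move over the pad.

Emit:
{"api": "play_rows", "payload": {
  "travel": [
    [0,0,-0.013],
    [0,0,-0.013],
    [0,0,-0.013],
    [0,0,-0.013],
    [0,0,-0.013]
  ],
  "delta_rot": [
    [0,0,0],
    [0,0,0],
    [0,0,0],
    [0,0,0],
    [0,0,0]
  ]
}}

```text
time: 11.7
eef_pos: [543.1, -41.0, 156.3]
orientation: [[-0.974, 0.225, 0.002], [0.225, 0.974, -0.0], [-0.002, 0.0, -1.0]]
ft_force: [0.3, -0.6, -0.0]
opening: 0.697
grasp_force: 0.0
```

Emit:
{"api": "play_rows", "payload": {
  "travel": [
    [0,0.02,0],
    [0,0.03,0],
    [0,0.03,0],
    [0,0.03,0],
    [0,0.02,0]
  ],
  "delta_rot": [
    [0,0,0],
    [0,0,0],
    [0,0,0],
    [0,0,0],
    [0,0,0]
  ]
}}

```text
time: 12.2
eef_pos: [572.7, 87.6, 155.9]
orientation: [[-0.975, 0.224, 0.002], [0.224, 0.975, 0.0], [-0.002, 0.001, -1.0]]
ft_force: [-0.5, -0.1, -0.0]
opening: 0.701
grasp_force: 0.0
```

Emit:
{"api": "play_rows", "payload": {
  "travel": [
    [0,0,0],
    [0,0,0],
    [0,0,0],
    [0,0,0],
    [0,0,0]
  ],
  "delta_rot": [
    [0,0,0],
    [0,0,0],
    [0,0,0],
    [0,0,0],
    [0,0,0]
  ],
  "claw": 0,
  "squeeze": 20
}}

```text
time: 12.7
eef_pos: [571.8, 84.9, 154.4]
orientation: [[-0.974, 0.226, 0.0], [0.226, 0.974, -0.0], [-0.0, -0.0, -1.0]]
ft_force: [-0.5, -0.5, -1.2]
opening: 0.002
grasp_force: 0.0
```

```bash
cat >> look.py <<'E'
m=(W[:,2]>77)&(W[:,2]<84)&(X>150)&(X<210)&(abs(Y)<30)&(z>0)
print('pad X',np.percentile(X[m],[2,50,98]).round(1),'Y',np.percentile(Y[m],[2,50,98]).round(1),m.sum())
E
python3 look.py
```

```text
t 12.7 stand pos [179.9  -0.3 154.4] F stand [-0.59  0.38 -1.2 ] open 0.002 grip 0.0 q [ 0.02  0.44 -0.23  0.9  -0.    0.25]
R stand [[0.002, 1.0, -0.0], [1.0, -0.002, -0.0], [-0.0, -0.0, -1.0]]
85 92 top z 73.8 131
150 160 top z 210.6 789
172 188 top z 191.8 827
pad X [167.7 181.8 195.8] Y [-14.1   2.5  17.5] 1550
```

Emit:
{"api": "play_rows", "payload": {
  "travel": [
    [0.001,0.002,0.014],
    [0,0,0.014],
    [0,0,0.014],
    [0,0,0.014],
    [0,0,0.008]
  ],
  "delta_rot": [
    [0,0,0],
    [0,0,0],
    [0,0,0],
    [0,0,0],
    [0,0,0]
  ]
}}

```text
time: 13.25
eef_pos: [570.6, 87.6, 89.1]
orientation: [[-0.974, 0.226, -0.002], [0.226, 0.974, -0.0], [0.002, -0.0, -1.0]]
ft_force: [-0.4, -0.1, -0.6]
opening: -0.002
grasp_force: 0.0
```

Emit:
{"api": "play_rows", "payload": {
  "travel": [
    [0,0,0],
    [0,0,0.002],
    [0,0,0.002],
    [0,0,0],
    [0,0,0]
  ],
  "delta_rot": [
    [0,0,0],
    [0,0,0],
    [0,0,0],
    [0,0,0],
    [0,0,0]
  ]
}}

```text
time: 13.75
eef_pos: [571.5, 88.0, 86.6]
orientation: [[-0.974, 0.225, 0.001], [0.225, 0.974, -0.0], [-0.001, 0.0, -1.0]]
ft_force: [-0.5, -0.2, 0.2]
opening: 0.0
grasp_force: 0.0
```

```bash
python3 look.py | head -1
```

```text
t 13.75 stand pos [182.8   0.7  86.6] F stand [-0.32  0.44  0.16] open 0.0 grip 0.0 q [ 0.03  0.51 -0.31  0.75 -0.    0.25]
```

```bash
cat > fired.py <<'E'
from h import *;from plant import arm
show(arm);c=arm.camera('side')
print('height seen at rest-bar pixel',world(c,258,211)[2].round(1),'(130 = fired)')
E
python3 fired.py
```

```text
t 13.8 stand pos [182.8   0.7  86.7] F stand [-0.77 -0.25 -0.93] open 0.001 grip 0.0 q [ 0.03  0.51 -0.31  0.75 -0.    0.25]
R stand [[0.0, 1.0, 0.0], [1.0, -0.0, -0.001], [-0.001, 0.0, -1.0]]
height seen at rest-bar pixel 99.3 (130 = fired)
```

Emit:
{"api": "play_rows", "payload": {
  "travel": [
    [0,0,0.002],
    [0,0,0.002],
    [0,0,0.001],
    [0,0,0.001],
    [0,0,0]
  ],
  "delta_rot": [
    [0,0,0],
    [0,0,0],
    [0,0,0],
    [0,0,0],
    [0,0,0]
  ]
}}

```text
time: 14.35
eef_pos: [571.2, 88.0, 80.2]
orientation: [[-0.974, 0.225, -0.0], [0.225, 0.974, -0.0], [0.0, -0.0, -1.0]]
ft_force: [-0.1, -0.8, 0.0]
opening: 0.001
grasp_force: 0.0
```

Emit:
{"api": "play_rows", "payload": {
  "travel": [
    [0,0,0.001],
    [0,0,0.001],
    [0,0,0],
    [0,0,0]
  ],
  "delta_rot": [
    [0,0,0],
    [0,0,0],
    [0,0,0],
    [0,0,0]
  ]
}}

```text
time: 14.75
eef_pos: [571.5, 88.5, 78.8]
orientation: [[-0.974, 0.225, 0.001], [0.225, 0.974, 0.001], [-0.0, 0.001, -1.0]]
ft_force: [-1.1, 2.8, 5.4]
opening: -0.0
grasp_force: 2.6
```

```bash
python3 fired.py
```

```text
t 14.75 stand pos [183.3   0.8  78.8] F stand [2.44 1.66 5.4 ] open -0.0 grip 2.5520578651685355 q [ 0.03  0.52 -0.32  0.73  0.    0.25]
R stand [[0.0, 1.0, 0.001], [1.0, -0.0, -0.0], [-0.0, 0.001, -1.0]]
height seen at rest-bar pixel 102.5 (130 = fired)
```

Contact, with 5.4 N upward. I'll press in 1 mm steps and check between them.

Emit:
{"api": "play_rows", "payload": {
  "travel": [
    [0,0,0.0005],
    [0,0,0.0005],
    [0,0,0.0005],
    [0,0,0.0005],
    [0,0,0]
  ],
  "delta_rot": [
    [0,0,0],
    [0,0,0],
    [0,0,0],
    [0,0,0],
    [0,0,0]
  ]
}}

```text
time: 15.3
eef_pos: [571.8, 89.3, 77.0]
orientation: [[-0.975, 0.224, 0.001], [0.224, 0.975, 0.003], [-0.001, 0.003, -1.0]]
ft_force: [-1.1, 3.9, 7.4]
opening: 0.002
grasp_force: 3.3
```

```bash
python3 fired.py
```

```text
t 15.3 stand pos [184.1   0.8  77. ] F stand [3.57 1.91 7.36] open 0.002 grip 3.3345884503796697 q [ 0.03  0.52 -0.32  0.73  0.    0.25]
R stand [[-0.0, 1.0, 0.003], [1.0, 0.0, -0.001], [-0.001, 0.003, -1.0]]
height seen at rest-bar pixel 103.5 (130 = fired)
```

Emit:
{"api": "play_rows", "payload": {
  "travel": [
    [0,0,0.0005],
    [0,0,0.0005],
    [0,0,0]
  ],
  "delta_rot": [
    [0,0,0],
    [0,0,0],
    [0,0,0]
  ]
}}

```text
time: 15.65
eef_pos: [571.9, 89.7, 76.1]
orientation: [[-0.975, 0.224, 0.001], [0.224, 0.975, 0.004], [-0.001, 0.004, -1.0]]
ft_force: [-1.1, 5.0, 7.2]
opening: 0.002
grasp_force: 3.8
```

```bash
python3 fired.py
```

```text
t 15.65 stand pos [184.5   0.7  76.1] F stand [4.63 2.16 7.16] open 0.002 grip 3.774151657707989 q [ 0.03  0.52 -0.32  0.73  0.    0.25]
R stand [[-0.0, 1.0, 0.004], [1.0, 0.0, -0.001], [-0.001, 0.004, -1.0]]
height seen at rest-bar pixel 101.8 (130 = fired)
```

Emit:
{"api": "play_rows", "payload": {
  "travel": [
    [0,0,0.0005],
    [0,0,0.0005],
    [0,0,0]
  ],
  "delta_rot": [
    [0,0,0],
    [0,0,0],
    [0,0,0]
  ]
}}

```text
time: 16.0
eef_pos: [572.0, 90.0, 75.3]
orientation: [[-0.975, 0.224, 0.002], [0.224, 0.975, 0.004], [-0.001, 0.005, -1.0]]
ft_force: [-1.9, 5.8, 7.7]
opening: 0.003
grasp_force: 4.0
```

```bash
python3 fired.py
```

```text
t 16.0 stand pos [184.9   0.7  75.3] F stand [5.24 3.21 7.74] open 0.003 grip 3.992133520077914 q [ 0.03  0.52 -0.32  0.72  0.    0.25]
R stand [[-0.001, 1.0, 0.005], [1.0, 0.001, -0.001], [-0.001, 0.005, -1.0]]
height seen at rest-bar pixel 103.0 (130 = fired)
```

Emit:
{"api": "play_rows", "payload": {
  "travel": [
    [0,0,0.0005],
    [0,0,0.0005],
    [0,0,0]
  ],
  "delta_rot": [
    [0,0,0],
    [0,0,0],
    [0,0,0]
  ]
}}

```text
time: 16.35
eef_pos: [572.2, 90.1, 74.3]
orientation: [[-0.975, 0.224, 0.002], [0.224, 0.975, 0.004], [-0.001, 0.005, -1.0]]
ft_force: [-0.7, 5.6, 6.2]
opening: 0.001
grasp_force: 3.7
```

```bash
python3 fired.py
```

```text
t 16.35 stand pos [185.    0.5  74.3] F stand [5.28 1.95 6.18] open 0.001 grip 3.7267917743884027 q [ 0.03  0.52 -0.32  0.72  0.    0.25]
R stand [[-0.001, 1.0, 0.005], [1.0, 0.001, -0.001], [-0.001, 0.005, -1.0]]
height seen at rest-bar pixel 98.8 (130 = fired)
```

The force dropped. After firing, the bar may sit at about −14 mm, so I'll find its actual position from the depth.

```bash
cat > fired.py <<'E'
from h import *;from plant import arm
show(arm);c=arm.camera('side')
v,u=np.mgrid[150:300,200:320];z=c['z_map'][150:300,200:320].ravel();E=np.linalg.inv(c['extrinsics'])
P=np.linalg.inv(c['camera_matrix'])@np.stack([u.ravel(),v.ravel(),0*u.ravel()+1.])*z
W=(E[:3,:3]@P).T+E[:3,3]-[531.2,-90.3,0];t=np.radians(77.03);X=W[:,:2]@[np.cos(t),np.sin(t)];Y=W[:,:2]@[-np.sin(t),np.cos(t)]
m=(W[:,2]>100)&(W[:,2]<127)&(abs(Y)<20)&(X<110)&(X>-60)
print('bar front face X',np.median(X[m]).round(1),m.sum(),'(-7 rest, 43 drawn, -21 fired)')
cv2.imwrite('pics/fin.png',cv2.resize(c['img'][150:330,200:340,::-1],None,fx=3,fy=3))
E
python3 fired.py
```

```text
t 16.4 stand pos [184.9   0.5  74.3] F stand [5.26 2.03 6.76] open -0.002 grip 3.731410283362493 q [ 0.03  0.52 -0.32  0.72  0.    0.25]
R stand [[-0.001, 1.0, 0.005], [1.0, 0.001, -0.001], [-0.001, 0.005, -1.0]]
bar front face X 44.0 183 (-7 rest, 43 drawn, -21 fired)
```

Still drawn, so I'll continue.

Emit:
{"api": "play_rows", "payload": {
  "travel": [
    [0,0,0.0005],
    [0,0,0.0005],
    [0,0,0]
  ],
  "delta_rot": [
    [0,0,0],
    [0,0,0],
    [0,0,0]
  ]
}}

```text
time: 16.75
eef_pos: [572.2, 88.6, 72.7]
orientation: [[-0.974, 0.224, 0.002], [0.224, 0.974, 0.001], [-0.001, 0.002, -1.0]]
ft_force: [1.3, 3.2, 3.9]
opening: -0.001
grasp_force: 2.1
```

```bash
python3 fired.py
```

```text
t 16.75 stand pos [183.6   0.2  72.7] F stand [ 3.37 -0.59  3.93] open -0.001 grip 2.110626091598533 q [ 0.03  0.53 -0.32  0.72  0.    0.25]
R stand [[0.0, 1.0, 0.002], [1.0, -0.0, -0.001], [-0.001, 0.002, -1.0]]
bar front face X -14.1 199 (-7 rest, 43 drawn, -21 fired)
```

Fired. Lifting the hand away, then checking against the starting position.

Emit:
{"api": "play_rows", "payload": {
  "travel": [
    [0,0,-0.003],
    [0,0,-0.005],
    [0,0,-0.015],
    [0,0,-0.03],
    [0,0,-0.03]
  ],
  "delta_rot": [
    [0,0,0],
    [0,0,0],
    [0,0,0],
    [0,0,0],
    [0,0,0]
  ]
}}

```text
time: 17.3
eef_pos: [569.7, 87.1, 155.2]
orientation: [[-0.974, 0.226, -0.004], [0.226, 0.974, -0.001], [0.003, -0.002, -1.0]]
ft_force: [0.5, 0.2, 0.8]
opening: -0.001
grasp_force: 0.0
```

Emit:
{"api": "play_rows", "payload": {
  "travel": [
    [0,0,-0.03],
    [0,0,-0.02],
    [0,0,0],
    [0,0,0],
    [0,0,0]
  ],
  "delta_rot": [
    [0,0,0],
    [0,0,0],
    [0,0,0],
    [0,0,0],
    [0,0,0]
  ]
}}

```text
time: 17.8
eef_pos: [570.1, 87.6, 203.7]
orientation: [[-0.974, 0.225, -0.003], [0.225, 0.974, -0.001], [0.003, -0.001, -1.0]]
ft_force: [0.5, 0.5, 0.9]
opening: -0.0
grasp_force: 0.0
```

```bash
python3 fired.py; sed -e "s/c=arm.camera('side')/c=np.load('side.npz')/;s/fin.png/fin0.png/" fired.py > f0.py; python3 f0.py|tail -1
python3 -c "
import cv2,numpy as np
cv2.imwrite('pics/cmp.png',np.hstack([cv2.resize(cv2.imread('pics/'+n),(390,500)) for n in('fin0.png','fin.png')]))"
```

```text
t 17.8 stand pos [182.1   2.  203.7] F stand [ 0.65 -0.41  0.91] open -0.0 grip 0.0 q [ 0.02  0.4  -0.16  1.02 -0.    0.25]
R stand [[0.001, 1.0, -0.001], [1.0, -0.001, 0.003], [0.003, -0.001, -1.0]]
bar front face X -14.2 189 (-7 rest, 43 drawn, -21 fired)
bar front face X -6.6 189 (-7 rest, 43 drawn, -21 fired)
```

View pics/cmp.png

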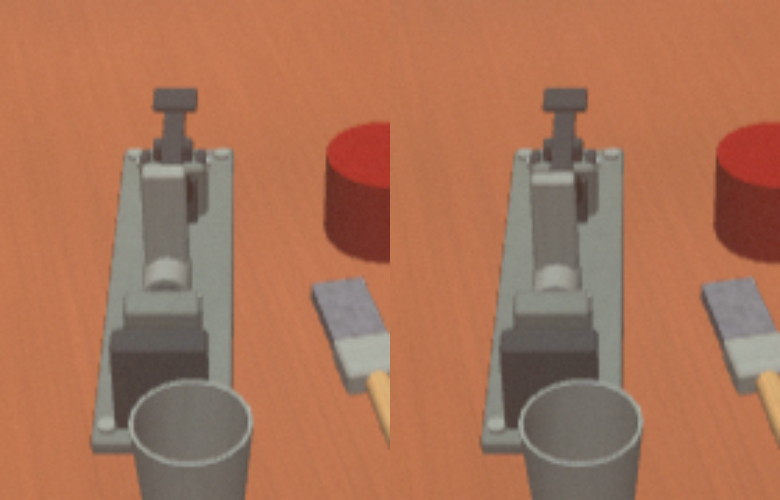

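The bar is 7.6 mm forward of its old rest and the cup, tin and brush are unmoved. The die's travel isn't visible yet, so I'll measure it by depth from above the anvil gap.

Emit:
{"api": "play_rows", "payload": {
  "travel": [
    [0,-0.03,-0.005],
    [0,-0.04,-0.005],
    [0,-0.04,0],
    [0,-0.04,0],
    [0,-0.04,0]
  ],
  "delta_rot": [
    [0,0,0],
    [0,0,0],
    [0,0,0],
    [0,0,0],
    [0,0,0]
  ]
}}

```text
time: 18.35
eef_pos: [527.3, -98.4, 214.0]
orientation: [[-0.974, 0.225, -0.002], [0.225, 0.974, 0.0], [0.002, -0.0, -1.0]]
ft_force: [0.3, -1.1, -0.6]
opening: -0.001
grasp_force: 0.0
```

Emit:
{"api": "play_rows", "payload": {
  "travel": [
    [0,-0.03,0],
    [0,-0.03,0],
    [0,0,0],
    [0,0,0],
    [0,0,0]
  ],
  "delta_rot": [
    [0,0,0],
    [0,0,0],
    [0,0,0],
    [0,0,0],
    [0,0,0]
  ]
}}

```text
time: 18.85
eef_pos: [514.8, -154.7, 214.6]
orientation: [[-0.975, 0.224, -0.001], [0.224, 0.975, 0.001], [0.001, 0.001, -1.0]]
ft_force: [0.9, -0.0, 0.1]
opening: 0.001
grasp_force: 0.0
```

```bash
cat > prof.py <<'E'
from h import *;from plant import arm
s=arm.get_state();c=arm.camera('wrist');E=c['mount'];show(arm)
v,u=np.mgrid[:420,:560];z=c['z_map'].ravel()
P=np.linalg.inv(c['camera_matrix'])@np.stack([u.ravel(),v.ravel(),0*u.ravel()+1.])*z
W=(s['orientation']@(E[:3,:3]@P+E[:3,3:4])).T+s['eef_pos']-[531.2,-90.3,0]
t=np.radians(77.03);X=W[:,:2]@[np.cos(t),np.sin(t)];Y=W[:,:2]@[-np.sin(t),np.cos(t)]
I=c['img'].reshape(-1,3)
for x in range(-132,20,2):
    m=(X>=x)&(X<x+2)&(abs(Y-1)<5)&(z>0)
    if m.sum(): print(x,np.percentile(W[m,2],[10,50,90]).round(0),I[m].mean(0).round(0),m.sum())
E
python3 prof.py
```

```text
t 18.9 stand pos [-66.2   1.3 214.8] F stand [ 0.28 -0.46  0.47] open -0.001 grip 0.0 q [-0.43  0.32 -0.25  1.    0.   -0.2 ]
R stand [[-0.001, 1.0, 0.0], [1.0, 0.001, 0.001], [0.001, 0.0, -1.0]]
-124 [77. 79. 79.] [87. 78. 76.] 6
-122 [79. 80. 80.] [85. 83. 86.] 19
-120 [79. 80. 81.] [87. 85. 89.] 19
-118 [79. 80. 81.] [87. 85. 89.] 21
-116 [79. 80. 81.] [85. 84. 88.] 25
-114 [ 80.  80. 302.] [79. 77. 81.] 28
-112 [ 79.  80. 301.] [80. 78. 82.] 30
-110 [ 80. 290. 302.] [65. 64. 67.] 43
-108 [ 80. 291. 296.] [50. 50. 52.] 106
-106 [290. 291. 293.] [43. 43. 45.] 319
-104 [287. 289. 300.] [43. 42. 43.] 424
-102 [ 79. 286. 288.] [49. 49. 50.] 313
-100 [ 57. 284. 285.] [54. 53. 54.] 167
-98 [ 13.  54. 270.] [73. 71. 73.] 44
-96 [ 52. 270. 271.] [59. 58. 59.] 112
-94 [ 52. 271. 272.] [59. 57. 59.] 141
-92 [ 52. 271. 272.] [60. 59. 61.] 160
-90 [ 52. 271. 272.] [61. 59. 61.] 140
-88 [ 51. 270. 271.] [67. 66. 67.] 51
-86 [12. 52. 53.] [ 97.  98. 101.] 21
-84 [11. 52. 53.] [ 99. 100. 103.] 22
-82 [12. 52. 54.] [ 97.  99. 102.] 27
-80 [21. 52. 53.] [90. 90. 93.] 23
-78 [52. 67. 69.] [91. 90. 
[... 1038 characters left out ...]
] 44
-22 [ 61.  62. 302.] [120. 124. 127.] 27
-20 [ 60.  62. 302.] [118. 122. 124.] 28
-18 [60. 61. 62.] [147. 153. 156.] 21
-16 [61. 62. 62.] [148. 154. 157.] 19
-14 [ 69. 104. 128.] [88. 85. 82.] 187
-12 [129. 130. 131.] [151. 155. 157.] 33
-10 [129. 130. 130.] [154. 159. 163.] 31
-8 [129. 130. 131.] [153. 158. 162.] 28
-6 [129. 130. 130.] [153. 158. 162.] 27
-4 [129. 130. 131.] [153. 158. 162.] 30
-2 [129. 129. 130.] [148. 148. 145.] 25
0 [128. 128. 128.] [128. 131. 130.] 3
8 [50. 50. 50.] [144. 146. 141.] 1
10 [49. 51. 52.] [152. 157. 154.] 4
12 [12. 49. 50.] [144. 150. 150.] 10
14 [11. 50. 51.] [144. 150. 152.] 19
16 [12. 48. 50.] [144. 149. 151.] 26
18 [12. 50. 51.] [146. 152. 152.] 25
```

The die's rear end is now at about −44 mm (it was −30), clear of the hammer at −37, and its shaft fills the gap to the tag. That is 14 mm of travel, so the die is home. Handing in.

```bash
python3 -c "
from plant import arm;print(arm.close_job())"
```

```text
the job is handed in; nothing more can be done
None
```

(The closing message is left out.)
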